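Unclip the brass mandrel and set it in the V-rest

ROBOT

A 7-joint arm with a two-finger parallel gripper is mounted at the origin on a cart in front of the work surface, level with it; the furniture and walls round the work are solid. World frame = base frame: x ahead of the robot, y to its left, z up, the work surface at z = 0. Lengths are in m, angles in rad, forces in N, time in s.
With the tool pointing down it reaches from about 0.4 to 0.85 m from the base axis. Payload 10.4 kg.
Tool frame: the origin (TCP) lies midway between the tips of the shut fingers; the grasp point (between the pads) lies 19 mm behind it; z points along the fingers, x is the direction in which the jaws open and shut, and the axes are right-handed (so a half turn about z gives the same grasp; the last joint's range is limited). The gripper opens to 85 mm and grips with 20 to 120 N. Pads are 22 mm wide; open, the fingers measure 114 mm over their backs; the gripper's body (76 mm by 85 mm) begins 54 mm behind the grasp point. The pads swing forward as they close: fully open they stand 13 mm farther back than shut.
Start: joints at [1.188, 0.332, -0.065, 1.46, 0.022, 1.35, -0.088], TCP at [0.22, -0.585, 0.231] pointing down, gripper open.
Joint ranges: [-2.6, 2.6], [-0.5, 2.12], [-1.47, 1.34], [0.16, 2.42], [-1.27, 4.41], [0.06, 2.06], [-2.6, 2.6]. Speed limits (rad/s): [2.22, 2.22, 2.79, 2.79, 3.14, 3.14, 3.14].

INTERFACE

Orientations are given as a unit quaternion [w, x, y, z].
In Python, from cell import get_obs, grab_frame, calibration, finish_job gives the robot as it stands.
- The arm moves only by the shell command python3 -m crank 'ROWS'. ROWS is JSON, a list that holds one entry, the list of rows, each a list of 5 numbers: the closure in counts, from 0 (fully open) to 255 (shut), then the shift along the tool's x, y, z in mm, then the turn about the tool's z in rad. A call has 1 to 12 rows; each row is the pose to reach, as a shift and turn from the pose commanded when the call began, along the tool's axes at that moment; what a row does not reach only later rows make up. A row lasts 1/10 s, in which the tool goes at most 50 mm and 8.59 degrees, less where a joint would pass 70% of its speed; a pose out of reach is approached as far as the arm can. A call with a gripper value outside its range is refused whole. The fingers move at their own pace and stop on an object; the grip force is fixed at half the most. Time passes only in rows, so rows that repeat a pose let the fingers close. It gives the time, the measured TCP pose, the force and the opening at its end, in the units of the state.
- get_obs(): the state, without advancing time (a new reading comes with each control period).
- grab_frame(name): name is "scene" or "top"; returns the picture (400x640x3 uint8, red, green, blue); there is no depth.
- calibration(name): a dict with "camera_matrix" (3x3 intrinsics, pixels), "world_from_camera" (4x4, takes a point from camera to world coordinates). Camera axes: x right, y down, z forward; pixel columns grow to the right and rows downward; lengths in m; the calibration is good to about 2 mm. A picture is of the moment at which its call begins. calibration takes no time and is no camera call.
- finish_job(): hands the job in, once; it reports no verdict.
The state is a dict: "time_s": time; "joint_pos": joint angles; "qvel": joint speeds; "joint_efforts": joint torques, N m; "tcp_pos": TCP position; "ee_rot": TCP orientation; "wrist_force": force on the tool from outside, world axes, zero at the start; "wrist_torque": the same for the moment, N m; "width": opening from 0.0 (shut) to 1.0 (fully open).
Only numpy, scipy, OpenCV 4.12 (cv2) and the standard library are available. Lean on these libraries where they do the work, as an engineer would, in place of code of your own. Each camera call takes 0.05 s, during which the arm holds its last target. There are 200 camera calls.

TASK

Pull the brass bar straight forward out of the two sprung clips of its stand, through their open mouths, and lay it gently, without dropping it, in the blue V-rest so that it lies down in both Vs. Leave the dark steel bar clipped in its own stand.

Things in the scene. Friction and masses are not known exactly. Their poses are not given: they have to be found in the camera images.
- brass_bar: Brass-coloured round bar, level: shank 16 mm thick, 136 mm long, with a 22 mm thick, 12 mm long collar at each end (160 mm over all), 0.2 kg. Origin at its middle on its axis; y along the bar (it may roll about it). It starts in the two clips of its stand, axis 85 mm above the work surface.
- brass_stand: Fixed grey stand of brass bar. Origin on the surface below the bar, midway between the clips; y along the bar. Two 97 mm uprights at y = +-45 mm, behind the bar, each with a white sprung C clip 12 mm wide, mouth to the stand's -x (robot side). Bar free between clips (78 mm). 5 to 20 N straight along -x frees it within 20 mm; jaws reach 17 mm above it, 18 in front; upwards or endways it is held.
- steel_bar: Dark steel bar of the same shape and size, in an identical stand beside the other (left or right varies); same origin and axes as the brass bar. It stays where it is.
- v_rest: Fixed rest: wooden base 75 x 125 x 8 mm with two blue 90-degree V supports, 14 mm thick, at y = +-45 mm, open space between them. V mouth 42 mm wide, top 62 mm and bottom 36 mm above the surface. Origin on the surface under its middle; y is the direction in which the bar is to lie (either way round). A bar in both Vs has its axis 47 mm up, over the y axis, collars outside the Vs.
There are look-alikes about, which are no part of the job. Of the things that look like the v_rest, take the one that is farthest from the robot's base at the start.

How it is judged:
On the way:
1. the brass bar has come forward out of the clips' mouths, at about the height of the clips (x of brass_bar in the frame of brass_stand between -0.12 and -0.018 m and y of brass_bar in the frame of brass_stand between -0.04 and 0.04 m and z of brass_bar in the frame of brass_stand between 0.065 and 0.11 m), for 0.02 s.
At the end, for the whole second after the job is handed in: The brass bar lies at rest in both Vs of the rest: its middle within 10 mm across and 20 mm along of the rest's middle, its axis 42 to 52 mm above the work surface and within 10 degrees of the rest's direction; the steel bar is still in its clips (moved less than 12 mm) (x of brass_bar in the frame of v_rest between -0.01 and 0.01 m and y of brass_bar in the frame of v_rest between -0.02 and 0.02 m and z of brass_bar in the frame of v_rest between 0.042 and 0.052 m and angle between the y axis of brass_bar and the y axis of v_rest, either way round below 0.17 rad and linear speed of brass_bar below 0.02 m/s and distance of steel_bar from where it was at the start of the episode below 0.012 m); the robot touches nothing.
It fails at once if the steel bar is pulled out of its clips (distance of steel_bar from where it was at the start of the episode above 0.015 m).
It fails at once if the brass bar is dropped or rammed into the rest (contact force between brass_bar and v_rest above 50 N).
It also fails if it takes over 32 s, if anything falls off the work surface, if the arm or the gripper's body presses on something with over 40 N, if the wrist force passes 120 N, or if a joint passes its speed limit or range.

## Working session

There is one attempt and no reset: what is moved stays moved. The work goes in short steps, Python scripts to look and compute and a shell command to move; the robot and the scene stay as the last step left them, time stands still between calls to the robot, and variables do not carry over. Pictures are saved under pics/ and viewed, about 8 in all and at most 12, crops included, and the job is handed in when it is done.

```bash
mkdir -p pics
python3 - <<'E'
from cell import *
import cv2
o=get_obs();print({k:o[k] for k in('time_s','tcp_pos','ee_rot','width','wrist_force')})
for n in('scene','top'):
    f=grab_frame(n);cv2.imwrite(f'pics/{n}0.png',f[:,:,::-1])
    c=calibration(n);print(n,c)
E
```

```text
{'time_s': 0.0, 'tcp_pos': array([ 0.21992349, -0.58462037,  0.2305012 ]), 'ee_rot': array([-3.80302587e-04,  8.22234520e-01, -5.69148379e-01, -6.10507608e-04]), 'width': 1.0017899254318505, 'wrist_force': array([-0.2991151 ,  0.33406917,  0.48775456])}
scene {'camera_matrix': array([[401.82544945,   0.        , 320.50691932],
       [  0.        , 401.82544945, 197.13132821],
       [  0.        ,   0.        ,   1.        ]]), 'world_from_camera': array([[ 0.99483762,  0.08327631, -0.05799275,  0.54234339],
       [ 0.10135198, -0.78671087,  0.60894481, -0.46831505],
       [ 0.00508715, -0.61167889, -0.79108979,  0.75442024],
       [ 0.        ,  0.        ,  0.        ,  1.        ]])}
top {'camera_matrix': array([[383.51191041,   0.        , 317.97601024],
       [  0.        , 383.51191041, 194.8052475 ],
       [  0.        ,   0.        ,   1.        ]]), 'world_from_camera': array([[ 0.01904132, -0.9949301 ,  0.09874983,  0.40909605],
       [-0.9998163 , -0.01873179,  0.00406075,  0.06943028],
       [-0.00219041, -0.09880901, -0.99510401,  0.94207224],
       [ 0.        ,  0.        ,  0.        ,  1.        ]])}
```

View pics/scene0.png

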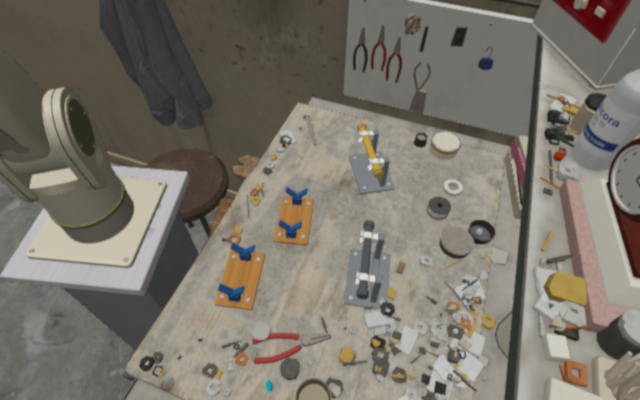

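View pics/top0.png

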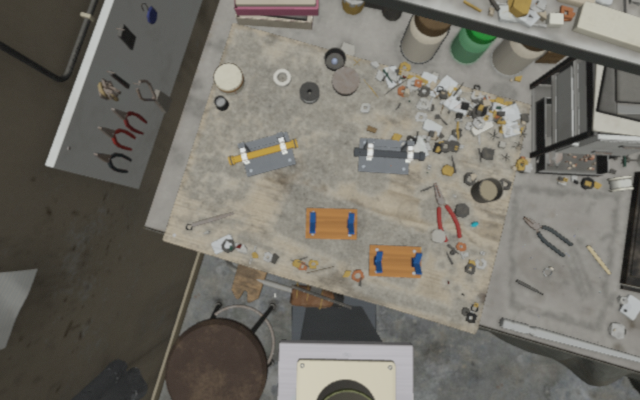

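The scene view shows the brass bar in its stand at about (372,152), the steel bar at (368,255), and two rests at (294,216) and (240,275). In the top view, the brass bar runs from (230,160) to (297,146), the steel bar is at (390,155), and the rests are at (331,224) and (397,261). I'll enlarge these to measure them.

```bash
cat > h.py <<'E'
import numpy as np
from cell import calibration
def ray(n,u,v,z):
    c=calibration(n);T=c['world_from_camera']
    d=T[:3,:3]@np.linalg.solve(c['camera_matrix'],[u,v,1.]);p=T[:3,3]
    return p+d*(z-p[2])/d[2]
def proj(n,P):
    c=calibration(n);T=np.linalg.inv(c['world_from_camera'])
    q=c['camera_matrix']@(T[:3,:3]@np.asarray(P,float)+T[:3,3]);return q[:2]/q[2]
E
python3 - <<'E'
import cv2,numpy as np
from h import *
t=cv2.imread('pics/top0.png');s=cv2.imread('pics/scene0.png')
def crop(im,u,v,w,h):return cv2.resize(im[v:v+h,u:u+w],None,fx=5,fy=5,interpolation=cv2.INTER_CUBIC)
a=np.hstack([crop(t,224,125,80,60),crop(t,298,194,80,60)])
b=np.hstack([crop(s,338,118,80,60),crop(s,258,185,80,60)])
cv2.imwrite('pics/z1.png',np.vstack([a,b]))
for n,u,v,z in[('top',230,160,.085),('top',297,146,.085),('top',331,224,.008),('top',397,261,.008)]:print(ray(n,u,v,z))
# brass by colour
hsv=cv2.cvtColor(t,cv2.COLOR_BGR2HSV)
m=cv2.inRange(hsv[125:185,224:304],(15,130,100),(35,255,255))
v,u=np.nonzero(m);r=cv2.minAreaRect(np.c_[u+224,v+125].astype(np.float32));print(len(u),r,cv2.boxPoints(r))
m=cv2.inRange(hsv[194:254,298:378],(100,130,40),(125,255,255))
k,l,st,ce=cv2.connectedComponentsWithStats(m);print(st,ce+[298,194])
E
```

```text
[0.56968346 0.27387732 0.085     ]
[0.60479859 0.12276036 0.085     ]
[0.4311345  0.04025507 0.008     ]
[ 0.34539867 -0.11984348  0.008     ]
298 ((262.6576843261719, 151.59130859375), (7.278969764709473, 69.37567138671875), 75.0685806274414) [[228.20332 157.01247]
 [295.2365  139.13695]
 [297.11206 146.17015]
 [230.07886 164.04567]]
[[   0    0   80   60 4630]
 [  12   19    5   20   77]
 [  50   20    6   20   92]
 [  79   59    1    1    1]] [[337.6511879  223.52095032]
 [312.38961039 222.23376623]
 [350.47826087 223.18478261]
 [377.         253.        ]]
```

View pics/z1.png

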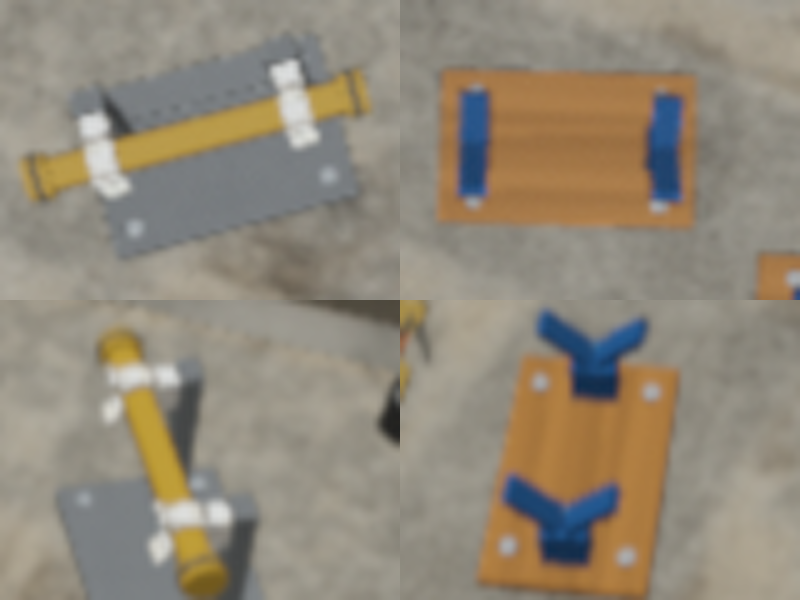

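Run:
```python
from h import *
f=lambda c,o,q:[(o[0]+(x-q[0])/5,o[1]+(y-q[1])/5) for x,y in c]
tb=f([(22,180),(368,90)],(224,125),(0,0)); sb=f([(120,345),(205,580)],(338,118),(0,300))
for n,p in(('top',tb),('scene',sb)):
    w=np.array([ray(n,*q,.085) for q in p]);d=w[0]-w[1];print('bar',n,w.mean(0),np.linalg.norm(d),np.degrees(np.arctan2(-d[0],d[1])))
tr=f([(440,70),(695,73),(693,228),(437,222)],(298,194),(400,0)); sr=f([(525,355),(678,370),(648,598),(480,582)],(258,185),(400,300))
for n,p in(('top',tr),('scene',sr)):
    w=np.array([ray(n,*q,.008) for q in p]);print('rest',n,w.mean(0));print(w.round(4))
# V tops: top cam
for c in [(473,145),(667,147)]:
    q=f([c],(298,194),(400,0))[0];print('V',ray('top',*q,.05))
from cell import get_obs
from scipy.spatial.transform import Rotation as R
o=get_obs();w=o['ee_rot'];print(R.from_quat([w[1],w[2],w[3],w[0]]).as_matrix().round(3))
```

```text
bar top [0.58954589 0.19948697 0.085     ] 0.1620614591192493 15.920705877912606
bar scene [0.59348574 0.19860682 0.085     ] 0.15392093999071635 16.281588557361513
rest top [0.43214062 0.03967731 0.008     ]
[[ 0.4689  0.1018  0.008 ]
 [ 0.4698 -0.0225  0.008 ]
 [ 0.3947 -0.0222  0.008 ]
 [ 0.3952  0.1017  0.008 ]]
rest scene [0.43616461 0.03738588 0.008     ]
[[ 0.3996  0.1003  0.008 ]
 [ 0.4721  0.099   0.008 ]
 [ 0.4731 -0.0251  0.008 ]
 [ 0.3999 -0.0247  0.008 ]]
V [0.43164699 0.08429218 0.05      ]
V [ 0.43243037 -0.00572504  0.05      ]
[[ 0.352 -0.936 -0.   ]
 [-0.936 -0.352  0.001]
 [-0.001  0.    -1.   ]]
```

The bar is at about (0.591, 0.199), yaw 16°. The farther rest is the one at (0.434, 0.039), yaw about 0.4°, with a radius of 0.436 m against 0.366 m for the other. I'll move above the bar and turn the jaws across it.

```bash
python3 -m crank '[[[0,-10,-10,0,-0.04],[0,-35,-36,0,-0.16],[0,-65,-67,0,-0.3],[0,-99,-102,0,-0.44],[0,-133,-137,0,-0.58],[0,-167,-172,0,-0.72],[0,-201,-208,0,-0.86],[0,-235,-243,0,-1.0],[0,-269,-278,0,-1.14],[0,-303,-313,0,-1.28],[0,-337,-348,0,-1.4],[0,-371,-383,0,-1.49]]]'
cat >> h.py <<'E'
def to(P,yaw):
    "rows needed: shift in mm in tool axes, turn, to bring TCP to P with tool x at yaw"
    from cell import get_obs
    from scipy.spatial.transform import Rotation as R
    o=get_obs();w=o['ee_rot'];M=R.from_quat([w[1],w[2],w[3],w[0]]).as_matrix()
    a=np.arctan2(M[1,0],M[0,0])
    print('t',o['time_s'],'tcp',o['tcp_pos'].round(4),'yaw deg',np.degrees(a).round(2),'zdir',M[:,2].round(3),'w',round(o['width'],3),'F',o['wrist_force'].round(1))
    print('shift mm',(M.T@(np.array(P)-o['tcp_pos'])*1000).round(1),'turn',round(-(yaw-a),3))
E
python3 -c "
from h import *
to((.591,.199,.19),np.radians(16))"
```

```text
time_s: 1.3
tcp_pos: [0.4478, -0.1002, 0.2313]
ee_rot: [0.001, 0.99, 0.143, -0.0]
wrist_force: [1.3, -0.8, -0.3]
width: 1.001
t 1.3 tcp [ 0.4478 -0.1002  0.2313] yaw deg 16.4 zdir [ 0.    -0.001 -1.   ] w 1.001 F [ 1.3 -0.8 -0.3]
shift mm [ 221.8 -246.6   40.9] turn 0.007
```

```bash
python3 -m crank '[[[0,25,-28,0,0],[0,55,-61,0,0],[0,85,-95,5,0],[0,115,-128,12,0],[0,145,-161,20,0],[0,175,-195,28,0],[0,200,-222,35,0],[0,214,-238,40,0],[0,221,-246,40,0],[0,221,-246,40,0],[0,221,-246,40,0]]]'
python3 - <<'E'
from h import *
import cv2
from cell import grab_frame
to((.591,.199,.19),np.radians(16))
t=grab_frame('top');s=grab_frame('scene')
cr=lambda im,u,v:cv2.resize(im[v:v+120,u:u+80],None,fx=5,fy=5,interpolation=cv2.INTER_CUBIC)
cv2.imwrite('pics/a1.png',np.hstack([cr(t,224,80),cr(s,338,80)])[:,:,::-1])
E
```

```text
time_s: 2.4
tcp_pos: [0.5924, 0.1935, 0.1917]
ee_rot: [0.0, 0.99, 0.139, 0.0]
wrist_force: [-0.1, -1.3, 0.5]
width: 1.001
t 2.4 tcp [0.5924 0.1935 0.1917] yaw deg 15.99 zdir [ 0.    -0.001 -1.   ] w 1.001 F [-0.1 -1.3  0.5]
shift mm [ 0.1 -5.6  1.7] turn -0.0
```

View pics/a1.png

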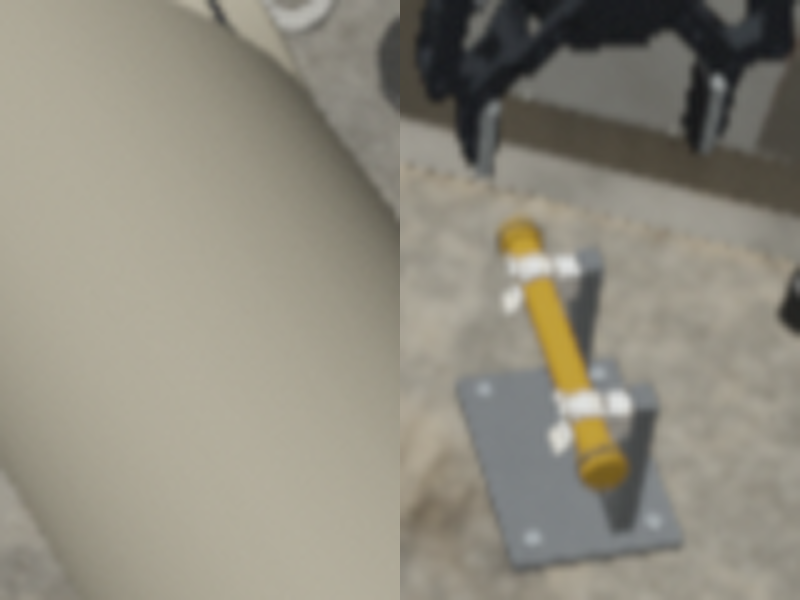

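In the scene view, the fingertips at crop (483,172) and (708,150) straddle the bar's line, with the jaws across the bar. The arm hides the bar in the top view. I'll go down and close.

```bash
python3 -m crank '[[[0,0,-3,15,0],[0,0,-5,40,0],[0,0,-5,65,0],[0,0,-5,90,0],[0,0,-5,110,0],[0,0,-5,122,0],[0,0,-5,127,0],[0,0,-5,127,0],[0,0,-5,127,0]]]' && python3 -m crank '[[[60,0,0,0,0],[120,0,0,0,0],[180,0,0,0,0],[255,0,0,0,0],[255,0,0,0,0],[255,0,0,0,0],[255,0,0,0,0],[255,0,0,0,0],[255,0,0,0,0],[255,0,0,0,0]]]'
```

```text
time_s: 3.4
tcp_pos: [0.5917, 0.1994, 0.0652]
ee_rot: [-0.0, 0.99, 0.139, 0.001]
wrist_force: [0.3, -0.2, 0.6]
width: 0.995
time_s: 4.4
tcp_pos: [0.592, 0.1995, 0.0648]
ee_rot: [-0.0, 0.99, 0.139, 0.001]
wrist_force: [5.6, 1.0, 2.7]
width: 0.164
```

```bash
python3 -m crank '[[[255,-4,0,0,0],[255,-10,0,0,0],[255,-17,0,0,0],[255,-25,0,0,0],[255,-33,0,0,0],[255,-41,0,0,0],[255,-49,0,0,0],[255,-55,0,0,0],[255,-60,0,0,0],[255,-60,0,0,0],[255,-60,0,0,0]]]'
python3 - <<'E'
from h import *
import cv2
from cell import grab_frame
to((.434,.039,.16),np.radians(.4))
t=grab_frame('top');s=grab_frame('scene')
cr=lambda im,u,v:cv2.resize(im[v:v+120,u:u+100],None,fx=4,fy=4,interpolation=cv2.INTER_CUBIC)
cv2.imwrite('pics/a2.png',np.hstack([cr(t,204,100),cr(s,318,80)])[:,:,::-1])
E
```

```text
time_s: 5.5
tcp_pos: [0.5338, 0.1827, 0.0644]
ee_rot: [0.0, 0.99, 0.139, 0.0]
wrist_force: [0.9, 0.3, -1.2]
width: 0.165
t 5.5 tcp [0.5338 0.1827 0.0644] yaw deg 15.98 zdir [ 0. -0. -1.] w 0.165 F [ 0.9  0.3 -1.2]
shift mm [-135.4  110.7  -95.6] turn 0.272
```

View pics/a2.png

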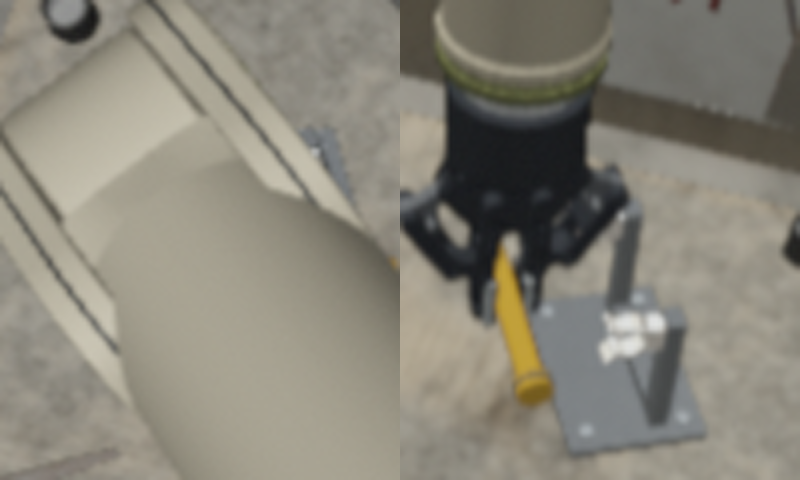

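The bar is free and held level, about 58 mm in front of the clips, with its near end at crop (533,388). I'll carry it over the rest.

```bash
python3 -m crank '[[[255,-8,3,-12,0],[255,-20,12,-30,0.03],[255,-40,26,-50,0.07],[255,-60,42,-65,0.12],[255,-80,60,-75,0.17],[255,-100,78,-75,0.21],[255,-118,94,-75,0.25],[255,-129,105,-75,0.27],[255,-135,111,-75,0.272],[255,-135,111,-75,0.272],[255,-135,111,-75,0.272],[255,-135,111,-75,0.272]]]'
python3 - <<'E'
from h import *
import cv2
from cell import grab_frame,get_obs
to((.434,.039,.027),np.radians(.4))
c=get_obs()['tcp_pos']+[0,0,.0205]
t=grab_frame('top');s=grab_frame('scene')
for n in('top','scene'):print(n,'expected bar ends',[proj(n,c+[0,k*.08,0]).round(1) for k in(1,-1)])
cr=lambda im,u,v:cv2.resize(im[v:v+120,u:u+100],None,fx=4,fy=4,interpolation=cv2.INTER_CUBIC)
cv2.imwrite('pics/a3.png',np.hstack([cr(t,284,160),cr(s,240,150)])[:,:,::-1])
E
```

```text
time_s: 6.8
tcp_pos: [0.4348, 0.0399, 0.1393]
ee_rot: [-0.0, 1.0, 0.004, 0.0]
wrist_force: [-0.2, 0.9, -2.7]
width: 0.167
t 6.8 tcp [0.4348 0.0399 0.1393] yaw deg 0.5 zdir [ 0.     0.001 -1.   ] w 0.167 F [-0.2  0.9 -2.7]
shift mm [ -0.8   0.9 112.3] turn 0.002
top expected bar ends [array([294.3, 219.7]), array([372.9, 221.2])]
scene expected bar ends [array([296.2, 145.1]), array([284.2, 206.9])]
```

View pics/a3.png

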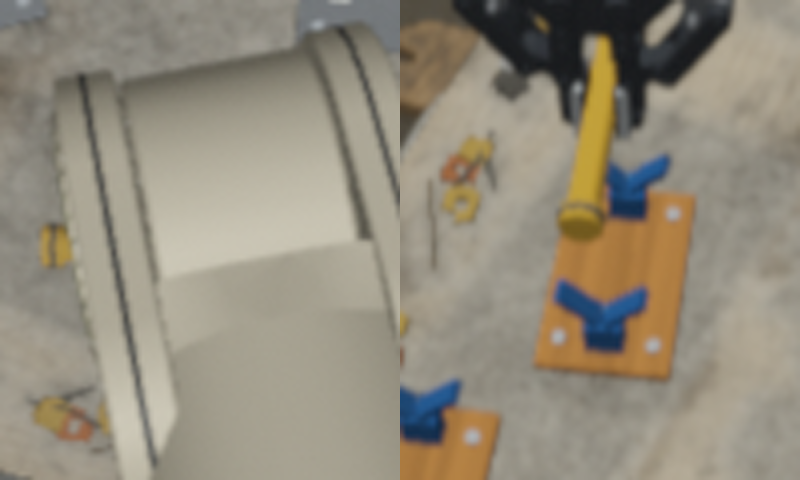

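The held bar matches the predictions from both cameras to about 1.5 px: its left end is at top (294.7,221.3) and its near end at scene (285,205.5). It's centred over the rest, so I'll lower it.

```bash
python3 -m crank '[[[255,0,0,10,0],[255,-1,1,30,0],[255,-1,1,50,0],[255,-1,1,68,0],[255,-1,1,82,0],[255,-1,1,92,0],[255,-1,1,98,0],[255,-1,1,101,0],[255,-1,1,103,0],[255,-1,1,105,0],[255,-1,1,105,0]]]' && python3 -m crank '[[[255,0,0,1,0],[255,0,0,2,0],[255,0,0,3,0],[255,0,0,4,0],[255,0,0,5,0],[255,0,0,5,0],[255,0,0,5,0]]]'
```

```text
time_s: 8.0
tcp_pos: [0.4335, 0.0378, 0.0344]
ee_rot: [0.0, 1.0, 0.003, 0.0]
wrist_force: [-0.2, 0.7, -2.2]
width: 0.169
time_s: 8.7
tcp_pos: [0.4335, 0.0378, 0.0294]
ee_rot: [0.0, 1.0, 0.003, 0.0]
wrist_force: [0.2, -0.6, -1.3]
width: 0.162
```

```bash
python3 -m crank '[[[255,0,0,0.5,0],[255,0,0,1,0],[255,0,0,1.5,0],[255,0,0,1.5,0],[255,0,0,1.5,0]]]' && python3 -m crank '[[[255,0,0,0.5,0],[255,0,0,1,0],[255,0,0,1.5,0],[255,0,0,1.5,0],[255,0,0,1.5,0]]]'
python3 - <<'E'
from h import *
import cv2
from cell import grab_frame
s=grab_frame('scene')
cv2.imwrite('pics/a4.png',cv2.resize(s[150:250,245:345],None,fx=6,fy=6,interpolation=cv2.INTER_CUBIC)[:,:,::-1])
E
```

```text
time_s: 9.2
tcp_pos: [0.4341, 0.0379, 0.0282]
ee_rot: [-0.0, 1.0, 0.003, 0.001]
wrist_force: [3.0, 0.6, 3.5]
width: 0.162
time_s: 9.7
tcp_pos: [0.4347, 0.038, 0.0274]
ee_rot: [0.0, 1.0, 0.003, 0.001]
wrist_force: [0.3, 0.8, 13.5]
width: 0.168
```

View pics/a4.png

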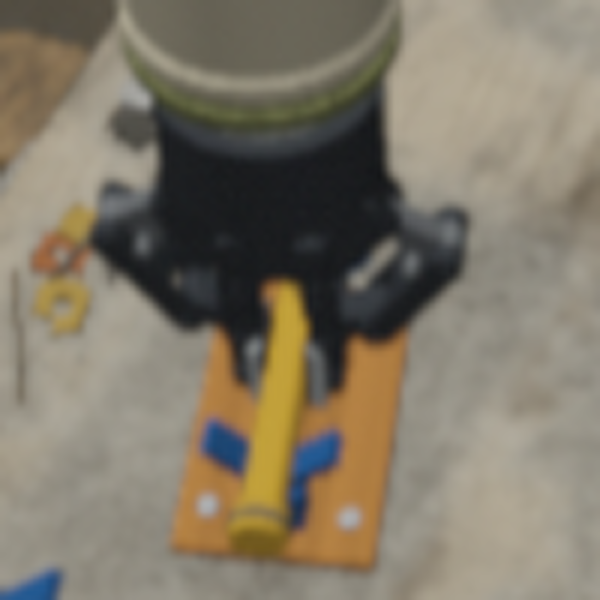

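The bar sits in the near V with its collar outside, and an upward force of about 13 N shows both Vs are carrying it. I'll release and rise.

```bash
python3 -m crank '[[[215,0,0,-1,0],[200,0,0,-1,0],[180,0,0,-1,0],[150,0,0,-1,0],[110,0,0,-1,0],[60,0,0,-1,0],[60,0,0,-1,0],[60,0,0,-1,0]]]' && python3 -m crank '[[[60,0,0,-8,0],[60,0,0,-25,0],[60,0,0,-50,0],[60,0,0,-80,0],[60,0,0,-115,0],[60,0,0,-150,0],[60,60,120,-170,0],[60,60,165,-180,0],[60,60,210,-180,0],[60,60,250,-180,0],[60,60,290,-180,0],[60,60,290,-180,0]]]'
python3 - <<'E'
from h import *
import cv2
from cell import grab_frame
to((.434,.039,.2),0)
t=grab_frame('top');s=grab_frame('scene')
cr=lambda im,u,v,w:cv2.resize(im[v:v+120,u:u+w],None,fx=4,fy=4,interpolation=cv2.INTER_CUBIC)
cv2.imwrite('pics/a5.png',np.hstack([cr(t,284,160,100),cr(s,240,160,100)])[:,:,::-1])
h=cv2.cvtColor(t,cv2.COLOR_RGB2HSV)[205:240,295:368];m=cv2.inRange(h,(22,130,100),(35,255,255));v,u=np.nonzero(m)
if len(u):print(len(u),cv2.minAreaRect(np.c_[u+295,v+205].astype(np.float32)))
a=cv2.imread('pics/scene0.png')[210:310,340:400,::-1].astype(int);print('steel diff',abs(a-s[210:310,340:400]).mean())
E
```

```text
time_s: 10.55
tcp_pos: [0.4333, 0.0378, 0.0273]
ee_rot: [0.0, 1.0, 0.004, -0.0]
wrist_force: [-0.3, 0.3, -0.6]
width: 0.763
time_s: 11.75
tcp_pos: [0.4953, -0.2527, 0.2082]
ee_rot: [0.0, 1.0, 0.004, 0.0]
wrist_force: [1.4, 0.2, 0.5]
width: 0.765
t 11.75 tcp [ 0.4953 -0.2527  0.2082] yaw deg 0.43 zdir [ 0.001 -0.    -1.   ] w 0.765 F [1.4 0.2 0.5]
shift mm [ -59.1 -292.2    8.1] turn 0.007
277 ((334.0072937011719, 223.1429901123047), (64.08869171142578, 5.019362449645996), 1.1691393852233887)
steel diff 5.584
```

View pics/a5.png

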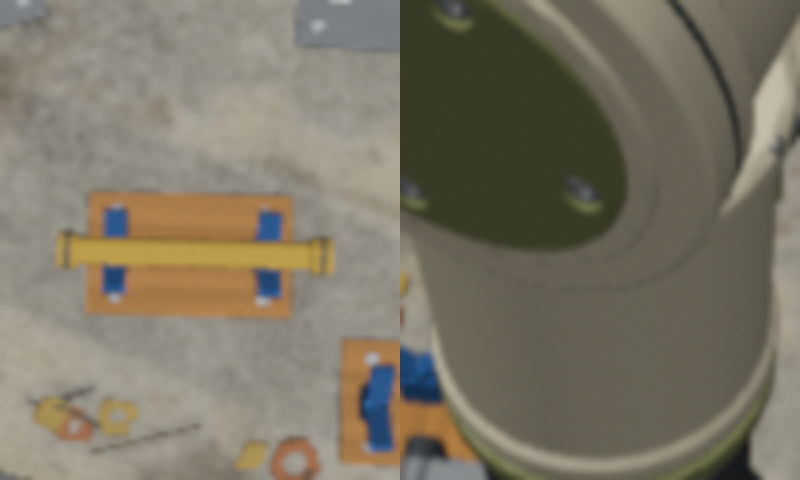

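The top view shows the bar lying across both Vs with its collars outside them (crop (58,248) to (333,256)). Its middle is about 1 px from the rest's middle, and its yaw is about 1°. I'll check the steel bar numerically in the top view, then hand in.

Run:
```python
from h import *
import cv2
from cell import grab_frame,get_obs,finish_job
print('bar mid',ray('top',332.9,223,.047))
t=grab_frame('top')[:,:,::-1];a=cv2.imread('pics/top0.png')
sl=np.s_[130:180,345:432]
f=lambda im:cv2.cvtColor(im[sl],cv2.COLOR_BGR2GRAY).astype(np.float32)
print('steel shift px',cv2.phaseCorrelate(f(a),f(np.ascontiguousarray(t))),abs(f(a)-f(t)).mean())
o=get_obs();print(o['time_s'],abs(o['qvel']).max(),o['wrist_force'])
print(finish_job())
```

```text
bar mid [0.43262014 0.03708723 0.047     ]
steel shift px ((-0.00031489100150139393, 0.011485624068733102), 0.9957060307396782) 2.4731035
11.9 0.06735601314847978 [-0.091285    1.05671044 -1.14570018]
the job is handed in; nothing more can be done
None
```

I pulled the brass bar about 58 mm straight forward out of its clips, carried it to the farther V-rest and lowered it in slowly. I then released it, moved the arm clear and handed the job in at about 11.9 s; no verdict was reported.

**Placement:** The last top picture shows the bar across both Vs with its collars outside. Its middle is at about (0.433, 0.037), against a rest middle of about (0.432, 0.040) measured in the same camera. That is about 1 mm across and 3 mm along, with the bar about 1° from the rest's direction. I did not measure its height after release. The wrist force was about 13 N upward when the bar seated, at TCP height 0.027 m, which fits an axis height of about 0.047 m.

**Steel bar:** It shows no shift in the top view (about 0.01 px).

**Checks that failed or disagreed:**
- The two cameras differ by about 4 mm in x, so I used the mean to aim and compared the final position within one camera.
- The last scene picture was blocked by the arm, so it could not confirm the placing or the steel bar. The small scene difference I computed for the steel bar (5.6 grey levels) is not reliable evidence.

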